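Lock the straight key to its strut with the hammer-head bolt

TASK

Lock the telegraph key to the slotted strut on the desk: take the hammer-head bolt out of the wooden block, feel for the oblong hole in the key's sprung plate and let the head down through it into the slot, gently push the plate down against its spring, give the bolt a quarter turn either way so the head lies squarely across under the strut's lips, and let go so the spring pulls it snug. Use a light touch: about ten newtons on the key is plenty and twenty is too much, and do not disturb the other things on the desk.

Things in the scene. Friction and masses are not known exactly. Their poses are not given: they have to be found in the camera images.
- bolt_grip (a point): The loose hammer-head bolt, upright, 66 mm tall, about 70 g. This point is on its axis, in the black flat grip bar, 16 mm below the bar's top and 17 mm above its foot. The bar is 12 mm thick (along x), 30 mm long (along y), 33 mm high. z points up. Below the bar is an 11 mm thick stem, then the collar, whose top is 22 mm below this point. It starts hanging by its collar in the wooden block.
- bolt_collar (a point): Centre of the flat underside of the bolt's round steel collar (diameter 26 mm, 4 mm thick), 26 mm below the grip point. Below it a shank of diameter 7 mm, 15 mm long, runs down to the head.
- bolt_head (a point): Lowest point of the bolt's hammer head, on the axis, 50 mm below the grip point. The head is 22 mm long along y (parallel to the grip bar), 8 mm wide along x, 9 mm high, with a flat top and a rounded underside (a half-round of radius 4 mm along y; its ends are square).
- bolt: The same bolt as a body; origin at the lowest point of its head, z up along its axis, y along head and bar.
- holder: Fixed wooden block, 52 x 52 mm, 28 mm high, with an upright oblong through hole 26 mm (y) by 13 mm (x) that holds the bolt at the start. Origin at the centre of its underside on the desk.
- strut: Fixed aluminium slotted channel with the key on it, 41 mm wide (x), 36 mm high, running from 110 mm to -y to 190 mm to +y of its origin, which is on the desk under the mark. The chromed key stands on it on a flat base 70 mm wide, 4 mm thick; its lever and knob stand 75 mm or more to +y of the hole in its sprung plate, up to 44 mm above the strut. The key does not shift.
- strut_mark (a point): The mark: on the slot's centre line, level with the top of the strut's lips. x across the strut, y along the slot, z up. Slot 11 mm wide along the whole length, lips 3 mm thick, channel inside 35 mm wide and 30 mm deep. Once the bolt is caught its grip point is 38 mm above the mark's level and the plate is 3 mm down. Unturned, its collar resting on the raised plate, it is 41 mm above.
- plate_level (a point): 15 mm above the mark, at the level of the top of the key's sprung plate (44 mm along x, 68 along y, 4 thick) when not pushed. The plate's oblong hole, 24.5 mm along y by 10.5 mm along x, is on the slot's centre line, but where along it is NOT measured: its centre is up to 18 mm to +y or -y of this point and must be found by feel or sight.
- plate_spring (a point): Same point as plate_level. The plate goes straight down at most 7 mm: it yields from 4.2 N, 1.2 N more per mm, 12.6 N at its hard stop. With the head through the hole and the collar on the plate, the plate must be more than 3 mm down (8 N) before the head is below the lips and can turn; 4 to 6 mm (9 to 11.5 N) is right. Pushing with the plate at its stop soon exceeds 20 N.
- radio: Bystander: black handheld transceiver standing upright, 34 x 58 x 115 mm, with an 85 mm aerial. Origin under its centre.
- tweezers: Bystander: stainless tweezers lying flat, 125 mm long, 5 mm high. Origin under the middle.
- jar: Bystander: glass jar with aluminium twist cap, diameter 66 mm, 86 mm high. Origin under its centre.
- mug: Bystander: white ceramic mug, diameter 80 mm, 92 mm high, with two red screwdrivers standing 185 mm high. Origin under its centre.
- tin: Bystander: round flat tin, diameter 72 mm, 25 mm high. Origin under its centre.
Mind the look-alikes: they are no part of the job. Leave any turquoise or yellow look-alike of the bolt alone.

How it is judged:
By the outcome, as a careful person would: the job done as asked, in the order asked, and still so for the second after the job is handed in, with the robot touching nothing.
It also fails if it takes over 58 s, if anything falls off the work surface, if the arm or the gripper's body presses on something with over 40 N, if the wrist force passes 120 N, or if a joint passes its speed limit or range.

ROBOT

A 7-joint arm with a two-finger parallel gripper is mounted at the origin on the work surface. World frame = base frame: x ahead of the robot, y to its left, z up, the work surface at z = 0. Lengths are in mm, angles in rad, forces in N, time in s.
With the tool pointing down it reaches from about 400 to 925 mm from the base axis. Payload 4.1 kg.
Tool frame: the origin (TCP) lies at the very end of the fingers, on their centre line; the grasp point (between the pads) lies 19 mm behind it; z points along the fingers, y is the line along which they close (so a half turn about z gives the same grasp; the last joint's range is limited). The gripper opens to 85 mm and grips with 20 to 120 N. Pads are 22 mm wide; open, the fingers measure 114 mm over their backs; the gripper's body (76 mm by 85 mm) begins 54 mm behind the grasp point. The pads swing forward as they close: fully open they stand 13 mm farther back than shut.
Start: joints at [-1.309, 0.398, 0.045, 1.537, -0.019, 1.207, -0.051], TCP at [229.446, 608.193, 231.347] pointing down, gripper open.
Joint ranges: [-2.82, 2.82], [-0.49, 2.23], [-1.37, 1.46], [0, 2.46], [-1.36, 4.5], [0.23, 2], [-2.94, 2.94]. Speed limits (rad/s): [2.57, 2.57, 3.14, 3.14, 3.14, 3.14, 3.14].

INTERFACE

Orientations are given as a 3x3 rotation matrix whose columns are the frame's x, y, z axes.
In Python, from cell import bot gives the robot as it stands.
- The arm moves only by the tool carry_out, never from a script. Its argument "series" is text: rows parted by semicolons, each of 7 numbers parted by spaces: the shift along the tool's x, y, z in mm, then the turn, a rotation vector about the tool's x, y, z in rad, then the finger opening in mm, from 0 to 85.4. In form: dx dy dz ax ay az jaw; .... A call has 1 to 20 rows; each row shifts and turns the commanded pose from where the row before left it, along the tool's axes as they then stand; what a row does not reach is not made up. A row lasts 1/10 s, in which the tool goes at most 50 mm and 8.59 degrees, less where a joint would pass 70% of its speed; a pose out of reach is approached as far as the arm can. A call is refused whole if a number of a shift passes 50 or a number of a turn 0.15, either way. A call with a gripper value outside its range is refused whole. The fingers move at their own pace and stop on an object; "force" is the grip in N (left out, the last holds). Time passes only in rows, so rows that do not move let the fingers close. It gives the time, the measured TCP pose, the force, the opening and the grip force at its end, in the units of the state.
- bot.read_state(): the state, without advancing time (a new reading comes with each control period).
- bot.get_image(name): name is "scene" or "top" or "wrist"; returns a dict with "frame" (384x512x3 uint8, red, green, blue), "z_map" (384x512 float32, mm along the optical axis (not along the pixel's ray), 0 where there is no reading), "intrinsics" (3x3 intrinsics, pixels), "rvec" (rotation vector, rad) and "tvec" (3), from world to camera coordinates, as OpenCV has them. Camera axes: x right, y down, z forward; pixel columns grow to the right and rows downward; lengths in mm; the calibration is good to about 2 mm. The wrist camera is an equidistant fisheye: a pixel r from the principal point sees the ray r / f radians off the axis. A picture is of the moment at which its call begins.
- bot.close_job(): hands the job in; it is judged then, once.
Trained networks look in a picture, given as the dict that the camera call returned (one of the last four; its "shot" number tells which), for a name from the list of things; names that differ only in an ending like _2 or _b are one class to them, and where a whole thing is asked for, a point or a joint stands for the part that bears it (a point fixed in the world has none). Each returns a list of dicts, best first, with "conf" (0 to 1); they miss things now and then, are a little off and sometimes report something else, mostly with a low value. They report only what shows in the picture. A call takes as long as a camera call. They do not tell look-alikes from the thing itself.
- bot.silhouettes(picture, thing): "pixels" (384x512 bool, what is visible of it) and "position" ([row, column] in pixels, amid what is visible of it).
- bot.place_of(picture, thing): "position" ([row, column] in pixels: a listed point, or the origin of a listed thing).
The state is a dict: "time_s": time; "joint_pos": joint angles; "joint_vel": joint speeds; "tau": joint torques, N m; "eef_pos": TCP position; "orientation": TCP orientation; "ft_force": force on the tool from outside, world axes, zero at the start; "torque": the same for the moment, N m; "finger_gap": finger opening in mm; "grip_force": force on a finger pad.
Only numpy, scipy, OpenCV 4.12 (cv2) and the standard library are available. Lean on these libraries where they do the work, as an engineer would, in place of code of your own. Each camera call takes 0.05 s, during which the arm holds its last target. There are 200 camera calls.

## Working session

There is one attempt and no reset: what is moved stays moved. The work goes in short steps, Python scripts to look and compute and a tool call to move; the robot and the scene stay as the last step left them, time stands still between calls to the robot, and variables do not carry over. Pictures are saved under pics/ and viewed, at most 10 in all, crops included, and the job is handed in when it is done.

Besides the shell and the picture viewer there is one more tool, called after "Request:" as name(argument=value, ...) on one line, values as JSON. carry_out: Moves the arm, as the interface text tells. Its arguments: {"type":"object","properties":{"series":{"type":"string"},"force":{"type":"number"}},"required":["series"]}

```bash
mkdir -p pics; cat > h.py <<'E'
import numpy as np, cv2
from cell import bot
def save(p,n,crop=None,s=1):
    f=p["frame"][...,::-1]
    if crop: r0,r1,c0,c1=crop; f=f[r0:r1,c0:c1]
    cv2.imwrite("pics/"+n,cv2.resize(f,None,fx=s,fy=s,interpolation=cv2.INTER_CUBIC))
def ray(p,pos,fish=False):
    K=np.array(p["intrinsics"]);R=cv2.Rodrigues(np.array(p["rvec"],float))[0];t=np.array(p["tvec"],float).ravel()
    x=(pos[1]-K[0,2])/K[0,0];y=(pos[0]-K[1,2])/K[1,1]
    if fish:
        th=np.hypot(x,y);d=np.array([x/th*np.sin(th),y/th*np.sin(th),np.cos(th)]) if th>1e-9 else np.array([0,0,1.])
    else: d=np.array([x,y,1.]);d/=np.linalg.norm(d)
    return -R.T@t,R.T@d
def tri(rs):
    A=sum(np.eye(3)-np.outer(d,d) for o,d in rs);b=sum((np.eye(3)-np.outer(d,d))@o for o,d in rs)
    X=np.linalg.solve(A,b);return X,[np.linalg.norm((np.eye(3)-np.outer(d,d))@(X-o)) for o,d in rs]
def atz(r,z): o,d=r;return o+d*(z-o[2])/d[2]
def proj(p,X,fish=False):
    K=np.array(p["intrinsics"]);R=cv2.Rodrigues(np.array(p["rvec"],float))[0];c=R@np.array(X,float)+np.array(p["tvec"],float).ravel()
    if fish:
        r=np.hypot(c[0],c[1]);th=np.arctan2(r,c[2]);return K[1,2]+K[1,1]*th*c[1]/r,K[0,2]+K[0,0]*th*c[0]/r
    return K[1,2]+K[1,1]*c[1]/c[2],K[0,2]+K[0,0]*c[0]/c[2]
E
cat > a.py <<'E'
from h import *
S={n:bot.get_image(n) for n in("scene","top","wrist")}
for n,p in S.items(): save(p,n+"0.png",s=1.5 if n!="wrist" else 1)
for t in["bolt_grip","bolt_collar","bolt_head","holder","strut_mark","plate_level","strut","radio","tweezers","jar","mug","tin"]:
    for n,p in S.items():
        for d in bot.place_of(p,t)[:4]:
            if d["conf"]>.2: print(t,n,round(d["conf"],2),np.round(d["position"],1),np.round(atz(ray(p,d["position"],n=="wrist"),{"bolt_grip":54,"strut_mark":36,"plate_level":51}.get(t,0)),0))
s=bot.read_state();print(s["eef_pos"],np.round(s["orientation"],3),s["finger_gap"],s["ft_force"])
E
python3 a.py
```

```text
bolt_grip scene 0.72 [192.4 158.4] [ 522. -346.   54.]
bolt_grip scene 0.65 [195.4 204.7] [ 571. -231.   54.]
bolt_grip scene 0.48 [179.9 190.6] [ 495. -254.   54.]
bolt_grip top 0.69 [216.9 387.9] [ 526. -340.   54.]
bolt_grip top 0.63 [199.2 332.9] [ 568. -219.   54.]
bolt_grip top 0.49 [238.  348.1] [ 481. -249.   54.]
bolt_collar scene 0.76 [204.8 209.6] [ 550. -218.   -0.]
bolt_collar scene 0.64 [184.6 193.3] [ 450. -244.    0.]
bolt_collar scene 0.5 [201.7 162.3] [ 499. -340.    0.]
bolt_collar top 0.64 [106.9 240.1] [808.  -8.   0.]
bolt_collar top 0.62 [215.  383.4] [ 535. -345.    0.]
bolt_collar top 0.47 [195.5 334. ] [ 584. -231.    0.]
bolt_collar top 0.43 [234.8 350.7] [ 490. -266.    0.]
bolt_head scene 0.58 [208.1 211.6] [ 565. -215.    0.]
bolt_head scene 0.52 [205.8 163. ] [ 516. -340.    0.]
bolt_head scene 0.44 [191.7 194.2] [ 483. -248.    0.]
bolt_head scene 0.28 [255.5 316.2] [811.  -8.   0.]
bolt_head top 0.6 [235.  342.1] [ 490. -246.    0.]
bolt_head top 0.53 [219.7 378. ] [ 525. -332.    0.]
bolt_head top 0.43 [198.3 327.7] [ 577. -215.    0.]
bolt_head top 
[... 977 characters left out ...]
.   0.]
tweezers scene 0.49 [161.7 229.5] [ 374. -119.    0.]
tweezers top 0.93 [280.4 290.7] [ 387. -122.    0.]
jar scene 0.83 [267.4 192.9] [ 760. -302.   -0.]
jar top 0.63 [126.3 361.7] [ 753. -305.    0.]
jar wrist 0.54 [330.6  10.2] [375. -99.   0.]
mug scene 0.75 [164.4 317.1] [467. 130.   0.]
mug scene 0.6 [256.1 318.4] [815.  -4.  -0.]
mug top 0.68 [107.6 242. ] [807. -13.   0.]
tin scene 0.88 [250.2 252.3] [ 748. -152.   -0.]
tin top 0.94 [125.  299.6] [ 759. -154.    0.]
tin top 0.36 [219.7 185.8] [531. 123.   0.]
[229.46260653 608.18540263 231.33554713] [[-0.936  0.353  0.   ]
 [ 0.353  0.936  0.   ]
 [-0.     0.    -1.   ]] 85.84374984571252 [ 0.0914256   0.50536352 -0.38702385]
```

View pics/scene0.png

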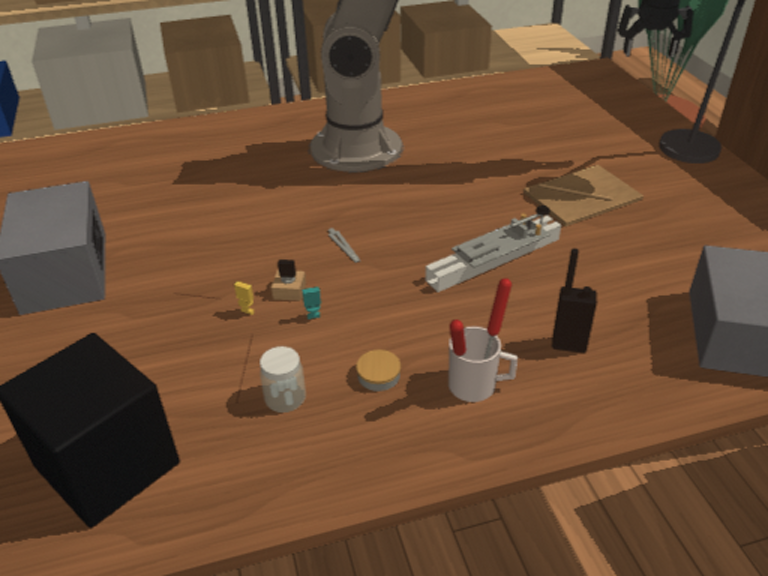

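View pics/top0.png

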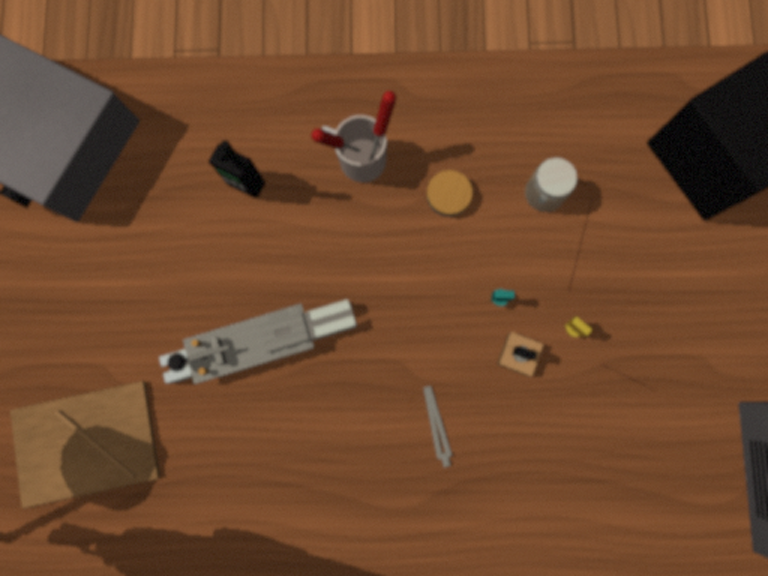

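Scene (1.5x) pixels: the bolt candidates are black in the wooden block (288,272), yellow standing loose (244,298) and turquoise (313,302). The black one in the block fits the description. The strut runs from (430,275) to (555,230). I'll confirm it in a crop and measure yaws.

```bash
cat > b.py <<'E'
from h import *
S={n:bot.get_image(n) for n in("scene","top")}
a=S["scene"]["frame"][165:225,145:225,::-1];b=S["top"]["frame"][185:255,310:405,::-1]
f=lambda i:cv2.resize(i,(390,300),interpolation=cv2.INTER_CUBIC)
cv2.imwrite("pics/crop1.png",np.hstack([f(a),f(b)]))
def near(l,c): return min(l,key=lambda d:np.hypot(*(np.array(d["position"])-c)))["position"]
C={"bolt_grip":[(181,191),(237,347)],"holder":[(190,192),(236,346)],"strut_mark":[(166,318),(221,186)],"plate_level":[(161,320),(222,187)]}
for t,(cs,ct) in C.items():
    L=[(S["scene"],bot.place_of(S["scene"],t),cs),(S["top"],bot.place_of(S["top"],t),ct)]
    if all(l for _,l,_ in L):
        ps=[near(l,c) for _,l,c in L];X,e=tri([ray(p,q) for (p,_,_),q in zip(L,ps)]);print(t,np.round(ps,1).tolist(),X.round(1),np.round(e,1))
p=S["top"];K=p["intrinsics"];R=cv2.Rodrigues(p["rvec"])[0];t=np.ravel(p["tvec"])
v,u=np.mgrid[:384,:512];z=p["z_map"];c=np.stack([(u-K[0][2])/K[0][0]*z,(v-K[1][2])/K[1][1]*z,z],-1)
W=(c-t)@R
def box(name,m):
    P=W[m&(z>0)];r=cv2.minAreaRect(P[:,:2].astype(np.float32));print(name,len(P),np.round(r[0],1),np.round(r[1],1),round(r[2],1),"z",P[:,2].mean().round(1),P[:,2].max().round(1))
x,y,h=W[...,0],W[...,1],W[...,2]
nb=np.hypot(x-485,y+252)<45
box("block+",nb&(h>15)&(h<38));box("bar",nb&(h>50))
ns=(np.abs(x-526)<120)&(np.abs(y-117)<240)
box("strut all",ns&(h>25));box("key>46",ns&(h>46))
E
python3 b.py
```

```text
bolt_grip [[176.8, 189.9], [235.7, 349.3]] [ 485.2 -252.8   56.6] [1.4 1.4]
holder [[193.0, 191.4], [234.6, 349.2]] [ 490.9 -258.9    5. ] [2.4 2.4]
strut_mark [[166.9, 319.8], [218.9, 185.4]] [529.  114.1  39.3] [2.9 2.9]
plate_level [[160.4, 317.6], [217.7, 187.3]] [529.5 105.5  64.5] [2.8 2.8]
block+ 442 [ 488.3 -252.3] [52.9 52.5] 68.0 z 28.1 35.6
bar 93 [ 488.1 -251.9] [29.8 12. ] 68.5 z 67.6 74.5
strut all 3221 [513.3 150.3] [ 70.4 301.1] 16.1 z 44.7 85.0
key>46 923 [504.9 172.5] [ 52.5 204.6] 14.5 z 58.2 85.0
```

View pics/crop1.png

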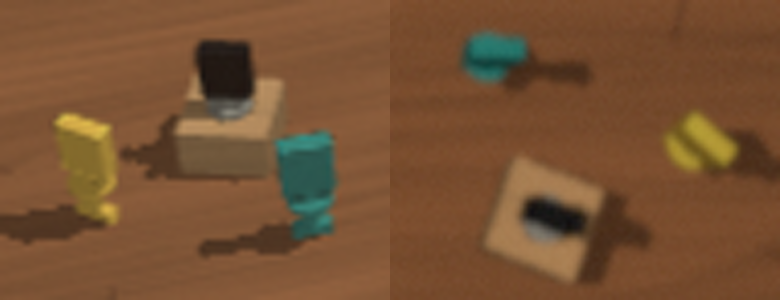

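The crop confirms it: black bar on its grey collar in the wooden block (left half (225,80), right half (555,215)). Yellow and turquoise are the loose decoys. Next I'll go above the strut for a close look on the way.

```bash
cat >> h.py <<'E'
def plan(P,yaw,n,jaw=85,start=None):
    """world target P, tool-y azimuth deg, n rows; prints rows & returns"""
    s=bot.read_state();R=np.array(s["orientation"]);p0=np.array(s["eef_pos"])
    if start is not None: p0,R=start
    a0=np.degrees(np.arctan2(R[1,1],R[0,1]));d=(yaw-a0+180)%360-180;az=-np.radians(d)/n
    dv=(np.array(P,float)-p0)/n;rows=[]
    for i in range(n):
        rows.append("%.1f %.1f %.1f 0 0 %.3f %g"%(*(R.T@dv),az,jaw));R=R@cv2.Rodrigues(np.array([0,0,az]))[0]
    print("; ".join(rows));return np.array(P,float),R
E
python3 -c "
from h import *
plan([525,112,230],16,13)
p=bot.get_image('wrist');R=cv2.Rodrigues(p['rvec'])[0];print(-R.T@np.ravel(p['tvec']),R.round(2),p['intrinsics'],(p['z_map']>0).mean())"
```

```text
-34.7 -27.7 0.1 0 0 0.072 85; -36.6 -25.1 0.1 0 0 0.072 85; -38.3 -22.4 0.1 0 0 0.072 85; -39.8 -19.6 0.1 0 0 0.072 85; -41.1 -16.7 0.1 0 0 0.072 85; -42.2 -13.8 0.1 0 0 0.072 85; -43.1 -10.7 0.1 0 0 0.072 85; -43.8 -7.6 0.1 0 0 0.072 85; -44.2 -4.4 0.1 0 0 0.072 85; -44.4 -1.3 0.1 0 0 0.072 85; -44.4 1.9 0.1 0 0 0.072 85; -44.1 5.1 0.1 0 0 0.072 85; -43.7 8.2 0.1 0 0 0.072 85
[169.24197641 630.16908976 374.36864673] [[ 0.35  0.94 -0.  ]
 [ 0.9  -0.34  0.26]
 [ 0.24 -0.09 -0.97]] [[297.31863964   0.         261.85154209]
 [  0.         297.31863964 191.50868826]
 [  0.           0.           1.        ]] 0.9788309733072916
```

Request:
carry_out(series="-35 -28 0 0 0 0.072 85; -37 -25 0 0 0 0.072 85; -38 -22 0 0 0 0.072 85; -40 -20 0 0 0 0.072 85; -41 -17 0 0 0 0.072 85; -42 -14 0 0 0 0.072 85; -43 -11 0 0 0 0.072 85; -44 -8 0 0 0 0.072 85; -44 -4 0 0 0 0.072 85; -44 -1 0 0 0 0.072 85; -44 2 0 0 0 0.072 85; -44 5 0 0 0 0.072 85; -44 8 0 0 0 0.072 85; 0 0 0 0 0 0 85; 0 0 0 0 0 0 85")

```text
time_s: 4.0
eef_pos: [523.3, 110.2, 231.4]
orientation: [[-0.268, 0.963, 0.0], [0.963, 0.268, 0.0], [0.0, 0.0, -1.0]]
ft_force: [-0.5, 1.1, 0.4]
finger_gap: 85.1
grip_force: 0.0
```

```bash
cat >> h.py <<'E'
def cloud(p,fish=False):
    K=np.array(p["intrinsics"]);R=cv2.Rodrigues(np.array(p["rvec"],float))[0];t=np.ravel(p["tvec"]);z=p["z_map"]
    v,u=np.mgrid[:384,:512];x=(u-K[0,2])/K[0,0];y=(v-K[1,2])/K[1,1]
    if fish:
        th=np.hypot(x,y)+1e-9;k=np.tan(np.minimum(th,1.5))/th;x=x*k;y=y*k
    W=(np.stack([x*z,y*z,z],-1)-t)@R;W[z<=0]=np.nan;return W
E
cat > c.py <<'E'
from h import *
p=bot.get_image("wrist");save(p,"w1.png",s=1.5)
W=cloud(p,True);np.save("w1.npy",W);h=W[...,2]
near=np.hypot(W[...,0]-520,W[...,1]-130)<250
print(np.histogram(h[near],bins=np.arange(-4,100,4)))
s=bot.read_state();print(s["time_s"],s["eef_pos"],np.round(s["orientation"],3),s["joint_pos"])
for t in("strut_mark","plate_level"):
    for d in bot.place_of(p,t)[:2]: print(t,d["conf"],d["position"],atz(ray(p,d["position"],True),36 if t[0]=="s" else 51))
E
python3 c.py
```

```text
(array([21287, 53645,   177,    46,    48,    45,    48,    52,    50,
         536,  3320,  4841,    74,  1804,   560,   104,   267,   339,
         393,   355,   206,   209,    74,    68,    81]), array([-4,  0,  4,  8, 12, 16, 20, 24, 28, 32, 36, 40, 44, 48, 52, 56, 60,
       64, 68, 72, 76, 80, 84, 88, 92, 96]))
4.05 [522.7956293  111.86245063 231.26730559] [[-0.271  0.963 -0.   ]
 [ 0.963  0.271  0.001]
 [ 0.001 -0.    -1.   ]] [-0.7158435   0.21182199  0.49616617  1.82254543 -0.1115672   1.13465674
  0.09260439]
strut_mark 0.6 [170.4, 258.7] [521.31915978 107.61944439  36.        ]
plate_level 0.67 [169.1, 266.1] [528.18616786 114.10964531  51.        ]
```

View pics/w1.png

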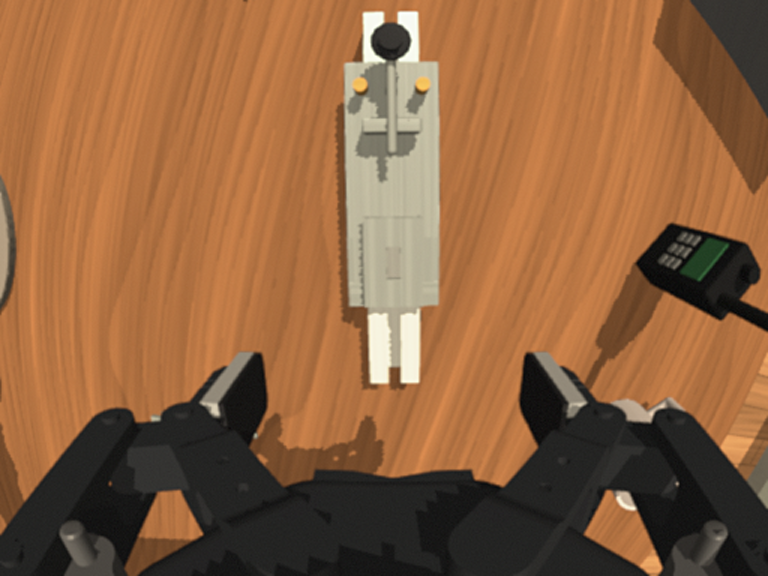

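The wrist view shows the strut pointing up the picture, the plate at (365–423, 217–305) and the oblong hole at about (393,263), i.e. row 175, col 262 unscaled. Measuring it.

```bash
cat > d.py <<'E'
from h import *
W=np.load("w1.npy");h=W[...,2]
f=cv2.imread("pics/w1.png");f=cv2.resize(f,(512,384),interpolation=cv2.INTER_AREA)
print("gray rows\n",f[160:192:1,254:272,1]);print(h[160:192:2,254:272].round(0).astype(int))
near=np.hypot(W[...,0]-520,W[...,1]-130)<220
for n,m in(("strut",(h>25)&near),("plate",(h>48.5)&(h<54)&near&(W[...,1]<170))):
    P=W[m];r=cv2.minAreaRect(P[:,:2].astype(np.float32));print(n,len(P),np.round(r,1) if 0 else r,np.median(P[:,2]))
E
python3 d.py
```

```text
gray rows
 [[177 177 176 180 185 188 188 185 180 178 177 177 180 182 178 177 183 187]
 [177 176 176 179 185 188 188 184 179 178 177 176 179 182 178 176 182 187]
 [176 176 177 180 185 188 188 185 180 178 177 176 178 181 179 177 183 188]
 [177 176 176 180 184 187 188 185 179 177 176 176 178 181 178 177 182 187]
 [177 176 175 173 174 178 181 179 176 173 172 171 173 178 178 178 183 187]
 [178 176 172 164 164 169 173 174 172 170 169 167 164 172 177 178 183 186]
 [177 176 172 164 163 167 171 173 171 168 168 164 159 168 177 177 182 187]
 [178 177 174 170 168 169 171 173 171 169 168 164 159 169 178 179 182 187]
 [177 177 175 172 170 169 171 173 171 170 168 165 163 172 176 178 182 186]
 [176 176 176 173 172 169 170 171 170 169 168 167 170 176 177 178 182 185]
 [178 178 176 174 171 169 170 172 169 168 168 168 172 178 178 177 181 186]
 [176 176 175 174 170 168 170 173 170 168 167 167 173 179 178 177 181 186]
 [176 175 175 173 169 169 170 173 172 169 168 167 172 178 177 176 181 185]
 [176 176 174 171 170 169 170 173 171 168 167 166 172 178 178 177 181 185]
 [175 175 174 173 169 168 169 172 171 1
[... 7276 characters left out ...]
       52                   51
                    51                   51                   51
                    52                   51                   52
                    52                   52                   51
                    52 -9223372036854775808                   52]]
strut 53014 ((503.9054260253906, 143.00831604003906), (147.6829833984375, 297.571533203125), 32.82168960571289) 310.1179400929034
plate 2196 ((524.8684692382812, 106.6579818725586), (43.87718200683594, 68.7688217163086), 16.2746524810791) 51.4570457262883d.py:4: RuntimeWarning: invalid value encountered in cast
  print("gray rows\n",f[160:192:1,254:272,1]);print(h[160:192:2,254:272].round(0).astype(int))
```

```bash
cat > e.py <<'E'
from h import *
def hole(p,W,guess):
    h=W[...,2];r,c=map(int,guess);m=np.zeros(h.shape,bool);m[r-25:r+25,c-12:c+12]=1
    m&=(h<44)
    n,l,st,ce=cv2.connectedComponentsWithStats(m.astype(np.uint8))
    i=1+np.argmin([np.hypot(ce[k][1]-r,ce[k][0]-c) for k in range(1,n)])
    q=np.argwhere(l==i);P=np.array([atz(ray(p,x,True),51) for x in q])
    return P.mean(0),cv2.minAreaRect(P[:,:2].astype(np.float32))
if __name__=="__main__":
    p=bot.get_image("wrist");W=cloud(p,True);print(hole(p,W,(175,262)))
    s=bot.read_state()
    st=plan([488,-252,200],-21.5,9)
E
python3 e.py
```

```text
(array([524.81816164, 107.39112043,  51.        ]), ((524.6817016601562, 106.98252868652344), (10.014398574829102, 22.82316017150879), 16.101465225219727))
-38.0 -14.8 3.4 0 0 0.072 85; -38.9 -12.0 3.4 0 0 0.072 85; -39.7 -9.1 3.4 0 0 0.072 85; -40.3 -6.2 3.4 0 0 0.072 85; -40.6 -3.3 3.4 0 0 0.072 85; -40.7 -0.4 3.4 0 0 0.072 85; -40.7 2.6 3.4 0 0 0.072 85; -40.4 5.5 3.4 0 0 0.072 85; -39.9 8.4 3.4 0 0 0.072 85
```

Request:
carry_out(series="-38 -15 3 0 0 0.072 85; -39 -12 3 0 0 0.072 85; -40 -9 3 0 0 0.072 85; -40 -6 3 0 0 0.072 85; -41 -3 3 0 0 0.072 85; -41 0 3 0 0 0.072 85; -41 3 4 0 0 0.072 85; -40 6 4 0 0 0.072 85; -40 8 4 0 0 0.072 85; 0 0 0 0 0 0 85; 0 0 0 0 0 0 85; 0 0 0 0 0 0 85")

```text
time_s: 5.4
eef_pos: [490.2, -252.5, 201.1]
orientation: [[0.362, 0.932, 0.0], [0.932, -0.362, 0.001], [0.001, -0.0, -1.0]]
ft_force: [0.4, -0.2, -0.4]
finger_gap: 85.2
grip_force: 0.0
```

```bash
cat > f.py <<'E'
from h import *
p=bot.get_image("wrist");W=cloud(p,True);h=W[...,2];n=np.hypot(W[...,0]-488,W[...,1]+252)<45
for k,a,b in(("bar",60,78),("block",15,31)):
    P=W[n&(h>a)&(h<b)];print(k,len(P),cv2.minAreaRect(P[:,:2].astype(np.float32)),np.median(P[:,2]))
P=W[n&(h>67)&(h<73)];print("bartop",cv2.minAreaRect(P[:,:2].astype(np.float32)))
s=bot.read_state();print(s["time_s"],s["eef_pos"],np.round(s["orientation"],3),np.round(s["joint_pos"],2))
E
python3 f.py
```

```text
bar 404 ((487.8453674316406, -253.36166381835938), (29.922531127929688, 11.579557418823242), 68.8347396850586) 70.24086872919848
block 1698 ((487.91326904296875, -253.5369110107422), (52.99224090576172, 51.577701568603516), 67.74209594726562) 28.420087185020485
bartop ((487.8775634765625, -253.5146942138672), (29.69515037536621, 11.526117324829102), 68.32337951660156)
5.45 [ 490.3118188  -252.37834606  201.12984221] [[ 0.362  0.932  0.   ]
 [ 0.932 -0.362  0.001]
 [ 0.001 -0.    -1.   ]] [-0.23  0.33  0.77  1.83 -0.26  1.09  0.27]
```

Request:
carry_out(series="-1.4 -1.9 30 0 0 0 40; 0 0 35 0 0 0 40; 0 0 35 0 0 0 40; 0 0 30 0 0 0 40; 0 0 20 0 0 0 40; 0 0 12 0 0 0 40; 0 0 0 0 0 0 40; 0 0 0 0 0 0 40")

```text
time_s: 6.25
eef_pos: [488.0, -255.0, 40.0]
orientation: [[0.364, 0.931, 0.001], [0.931, -0.364, -0.0], [0.0, 0.001, -1.0]]
ft_force: [0.6, 0.4, 1.3]
finger_gap: 40.1
grip_force: 0.0
```

```bash
python3 -c "
from h import *
s=bot.read_state();print(s['time_s'],s['eef_pos'],s['ft_force'])
p=bot.get_image('wrist');save(p,'w2.png',s=1.5)"
```

```text
6.25 [ 488.02279496 -255.01150573   40.03718756] [0.58516554 0.3538076  1.26073718]
```

View pics/w2.png

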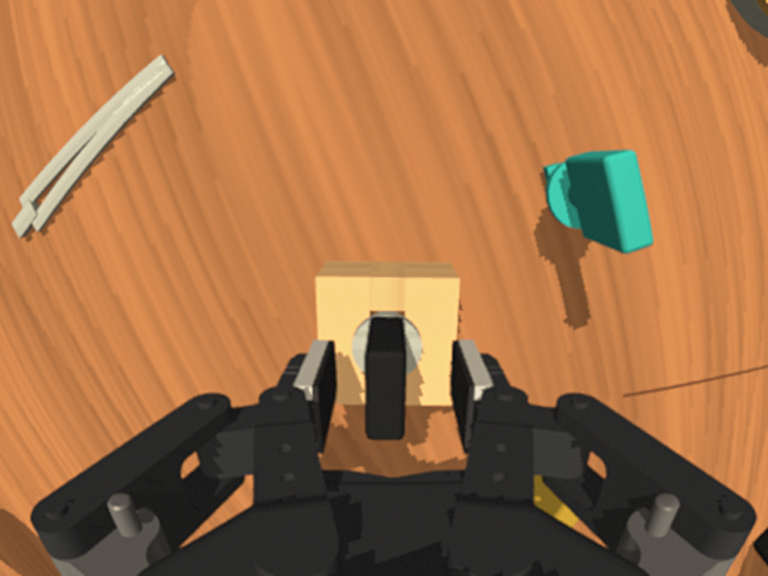

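The bar sits between the pads (bar at x=386, pads at 325 and 463), about 2 mm off centre. I'll shift slightly, close, and lift.

Request:
carry_out(series="1 -1.5 0 0 0 0 30; 0 0 0 0 0 0 20; 0 0 0 0 0 0 8; 0 0 0 0 0 0 8; 0 0 0 0 0 0 8; 0 0 0 0 0 0 8", force=50)

```text
time_s: 6.9
eef_pos: [486.6, -253.9, 40.0]
orientation: [[0.365, 0.931, 0.001], [0.931, -0.365, 0.0], [0.001, 0.001, -1.0]]
ft_force: [-1.0, 1.1, 6.8]
finger_gap: 11.5
grip_force: 49.6
```

Request:
carry_out(series="0 0 -4 0 0 0 8; 0 0 -10 0 0 0 8; 0 0 -20 0 0 0 8; 0 0 -30 0 0 0 8; 0 0 -40 0 0 0 8; 0 0 -30 0 0 0 8; 0 0 0 0 0 0 8; 0 0 0 0 0 0 8")

```text
time_s: 7.7
eef_pos: [486.2, -253.7, 173.9]
orientation: [[0.365, 0.931, 0.001], [0.931, -0.365, 0.0], [0.001, 0.001, -1.0]]
ft_force: [0.2, 0.2, -1.2]
finger_gap: 11.4
grip_force: 48.8
```

```bash
python3 -c "
from h import *
s=bot.read_state();print(s['eef_pos'],s['finger_gap'],s['ft_force'])
plan([524.8,107.2,150],16.2,10,8)"
```

```text
[ 486.21320858 -253.73219969  173.85251976] 11.375828285149469 [ 0.22051406  0.15784506 -1.15376472]
35.0 -9.6 2.4 0 0 -0.066 8; 35.6 -7.3 2.4 0 0 -0.066 8; 36.0 -4.9 2.4 0 0 -0.066 8; 36.2 -2.6 2.4 0 0 -0.066 8; 36.3 -0.2 2.4 0 0 -0.066 8; 36.2 2.2 2.4 0 0 -0.066 8; 36.0 4.6 2.4 0 0 -0.066 8; 35.6 6.9 2.4 0 0 -0.066 8; 35.1 9.3 2.4 0 0 -0.066 8; 34.4 11.5 2.4 0 0 -0.066 8
```

Request:
carry_out(series="35 -10 2 0 0 -0.066 8; 36 -7 2 0 0 -0.066 8; 36 -5 2 0 0 -0.066 8; 36 -3 2 0 0 -0.066 8; 36 0 2 0 0 -0.066 8; 36 2 3 0 0 -0.066 8; 36 5 3 0 0 -0.066 8; 36 7 3 0 0 -0.066 8; 35 9 3 0 0 -0.066 8; 34 11 2 0 0 -0.066 8; 0 0 20 0 0 0 8; 0 0 0 0 0 0 8; 0 0 0 0 0 0 8")

```text
time_s: 9.0
eef_pos: [522.0, 105.4, 128.1]
orientation: [[-0.281, 0.96, -0.003], [0.96, 0.281, -0.002], [-0.001, -0.004, -1.0]]
ft_force: [-1.2, 0.2, -1.0]
finger_gap: 11.3
grip_force: 48.8
```

```bash
cat > g.py <<'E'
from h import *
import sys
s=bot.read_state();print(s["time_s"],s["eef_pos"],np.round(s["orientation"],3),s["ft_force"])
p=bot.get_image("wrist");save(p,sys.argv[1],s=1.5);W=cloud(p,True);h=W[...,2]
d=W-np.array(s["eef_pos"])
print("hole px expected",proj(p,[524.8,107.2,51],True))
R=np.array(s["orientation"]);T=d@R  # tool coords
cz=np.abs(T[...,0])<60
for k,a,b in(("bar",-30,6),("collar",8,13.5),("headregion",28,37)):
    m=(np.hypot(T[...,0],T[...,1])<17)&(T[...,2]>a)&(T[...,2]<b);P=T[m]
    if len(P)>5: print(k,len(P),P.min(0).round(1),P.max(0).round(1),np.median(P,0).round(1))
m=(h>48.5)&(h<54)&(np.hypot(W[...,0]-525,W[...,1]-107)<45)
r=cv2.minAreaRect(W[m][:,:2].astype(np.float32));print("plate",r)
for t in("bolt_head","bolt_collar","bolt_grip"):
    for q in bot.place_of(p,t)[:1]: print(t,q["conf"],q["position"])
for t,z in(("bolt_head",36),("bolt_collar",12),("bolt_grip",-14)): print(t,"exp",proj(p,np.array(s["eef_pos"])+R@[0,0,z],True))
E
python3 g.py w3.png
```

```text
9.0 [522.02434231 105.43832719 128.0840302 ] [[-0.281  0.96  -0.003]
 [ 0.96   0.281 -0.002]
 [-0.001 -0.004 -1.   ]] [-1.17738592  0.24598583 -1.04405946]
hole px expected (np.float64(196.15602439028146), np.float64(265.00762392032993))
bar 1949 [-15.4 -16.2 -30. ] [15.4 16.2  5.9] [  9.3   0.6 -22.9]
collar 115 [  3.7 -11.6   8. ] [12.9 12.7 12.8] [9.9 0.6 9.2]
headregion 43 [10.3 -3.2 28. ] [11.   4.2 34.7] [10.8  0.5 31.7]
plate ((524.7295532226562, 108.30619812011719), (44.4315185546875, 65.10719299316406), 16.155864715576172)
bolt_head 0.81 [215.1, 261.3]
bolt_grip 0.67 [254.4, 258.6]
bolt_head exp (np.float64(215.38541848871802), np.float64(260.24094521726147))
bolt_collar exp (np.float64(229.76105273094987), np.float64(259.9993193152732))
bolt_grip exp (np.float64(250.3189934658253), np.float64(259.65707042198994))
```

View pics/w3.png

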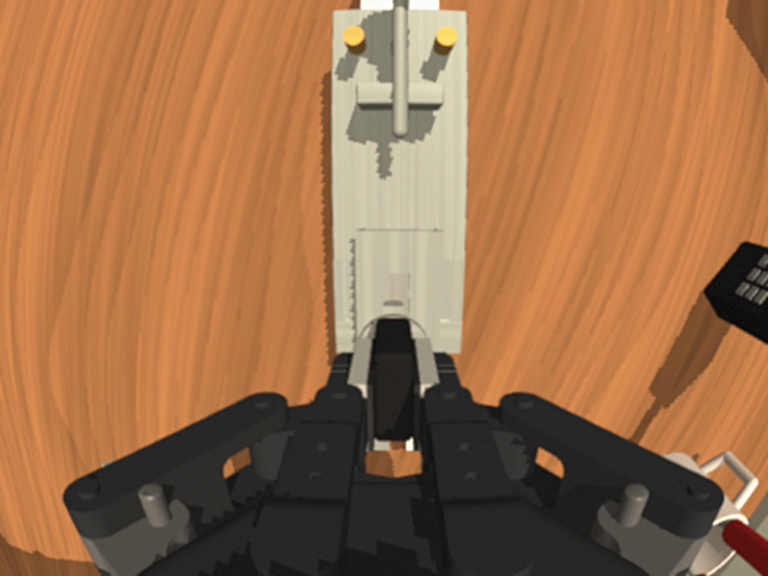

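The picture shows the bolt held upright, head at (393,303), and the far end of the hole at (400,275), a few mm to the right. I'll correct and go lower.

Request:
carry_out(series="0.5 1.3 5 0 0 0 8; 0.4 1.4 5 0 0 0 8; 0 0 4 0 0 0 8; 0 0 0 0 0 0 8; 0 0 0 0 0 0 8")

```text
time_s: 9.7
eef_pos: [525.5, 108.3, 115.1]
orientation: [[-0.282, 0.959, -0.0], [0.959, 0.282, -0.0], [-0.0, -0.0, -1.0]]
ft_force: [0.0, 0.4, -0.3]
finger_gap: 11.2
grip_force: 48.8
```

```bash
cat > k.py <<'E'
from h import *
P=[]
for i in range(3):
    s=bot.read_state();p=bot.get_image("wrist");W=cloud(p,True)
    R=np.array(s["orientation"]);T=(W-np.array(s["eef_pos"]))@R
    zt=s["eef_pos"][2]-51  # plate depth in tool z
    if i==0: print(s["time_s"],s["eef_pos"],np.round(R,3).tolist(),np.round(s["ft_force"],1),"plate tz",zt)
    # head front
    m=(np.hypot(T[...,0],T[...,1])<17)&(T[...,2]>27.5)&(T[...,2]<37);H=T[m]
    # hole: deep pixels, ray-intersected with plate plane
    o=-cv2.Rodrigues(p["rvec"])[0].T@np.ravel(p["tvec"])
    d=W-o;k=(51.3-o[2])/d[...,2];Q=((o+d*k[...,None])-np.array(s["eef_pos"]))@R
    m2=(W[...,2]<44)&(np.abs(Q[...,1])<9)&(Q[...,0]>-5)&(Q[...,0]<25)&(T[...,2]>zt+5);h=Q[m2]
    print("head n",len(H),"y",H[:,1].min().round(1),H[:,1].max().round(1),"xmax",np.percentile(H[:,0],90).round(1),"| hole n",len(h),"y",h[:,1].min().round(1),h[:,1].max().round(1),"med",np.median(h[:,1]).round(2),"x",h[:,0].min().round(1),h[:,0].max().round(1))
    # pixel pitch at plate
save(p,"w4.png",(150,260,210,310),6)
E
python3 k.py
```

```text
9.7 [525.52099248 108.30129894 115.08809861] [[-0.282, 0.959, -0.0], [0.959, 0.282, -0.0], [-0.0, -0.0, -1.0]] [ 0.   0.4 -0.3] plate tz 64.08809860858754
head n 50 y -3.2 4.2 xmax 10.9 | hole n 175 y -5.5 4.0 med -1.06 x -4.2 10.2
head n 52 y -3.2 4.2 xmax 11.0 | hole n 175 y -5.5 4.0 med -1.05 x -4.3 10.1
head n 48 y -3.2 4.7 xmax 11.0 | hole n 192 y -6.2 4.0 med -1.8 x -4.3 10.1
```

Request:
carry_out(series="-0.7 -0.7 6 0 0 0 8; -0.6 -0.6 6 0 0 0 8; 0 0 5 0 0 0 8; 0 0 4 0 0 0 8; 0 0 0 0 0 0 8; 0 0 0 0 0 0 8")

```text
time_s: 10.45
eef_pos: [524.7, 106.7, 94.2]
orientation: [[-0.282, 0.959, -0.0], [0.959, 0.282, -0.0], [-0.0, -0.0, -1.0]]
ft_force: [0.8, 0.7, -0.8]
finger_gap: 11.8
grip_force: 48.8
```

```bash
python3 k.py
```

```text
10.45 [524.74879575 106.74573906  94.1745399 ] [[-0.282, 0.959, -0.0], [0.959, 0.282, -0.0], [-0.0, -0.0, -1.0]] [ 0.8  0.7 -0.8] plate tz 43.17453989818658
head n 53 y -3.2 4.2 xmax 11.0 | hole n 95 y -4.1 5.1 med 0.49 x 2.0 11.6
head n 51 y -3.2 4.2 xmax 10.9 | hole n 112 y -4.8 5.1 med -0.81 x 1.2 11.6
head n 48 y -3.2 4.2 xmax 10.9 | hole n 112 y -4.8 5.1 med -0.84 x 1.2 11.5
```

View pics/w4.png

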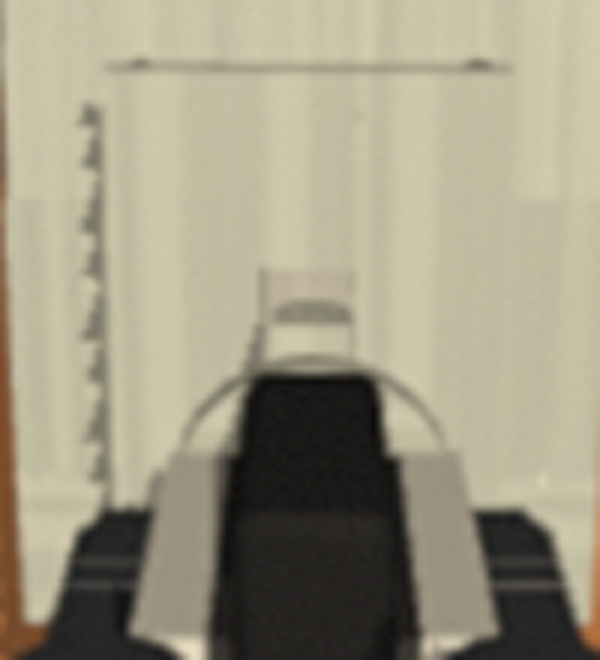

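Head (crop x 273–350) lies inside the hole (260–355), about 0.3 mm off. I'll trim and descend gently.

Request:
carry_out(series="-0.3 -0.3 2 0 0 0 8; 0 0 2 0 0 0 8; 0 0 2 0 0 0 8; 0 0 2 0 0 0 8; 0 0 1.5 0 0 0 8; 0 0 1 0 0 0 8; 0 0 0 0 0 0 8")

```text
time_s: 11.3
eef_pos: [524.4, 106.4, 83.6]
orientation: [[-0.282, 0.959, -0.0], [0.959, 0.282, -0.0], [0.0, -0.0, -1.0]]
ft_force: [-0.3, -0.4, -0.8]
finger_gap: 11.4
grip_force: 48.8
```

Head is 3 mm into the hole with no force. Continuing.

Request:
carry_out(series="0 0 2 0 0 0 8; 0 0 2 0 0 0 8; 0 0 2 0 0 0 8; 0 0 2 0 0 0 8; 0 0 2 0 0 0 8; 0 0 0 0 0 0 8")

```text
time_s: 11.9
eef_pos: [524.3, 106.3, 73.5]
orientation: [[-0.282, 0.959, -0.001], [0.959, 0.282, -0.0], [0.0, -0.001, -1.0]]
ft_force: [-0.2, 0.5, -1.6]
finger_gap: 11.4
grip_force: 48.8
```

Request:
carry_out(series="0 0 2 0 0 0 8; 0 0 2 0 0 0 8; 0 0 2 0 0 0 8; 0 0 2 0 0 0 8; 0 0 1 0 0 0 8; 0 0 0 0 0 0 8; 0 0 0 0 0 0 8")

```text
time_s: 12.6
eef_pos: [524.6, 106.4, 64.8]
orientation: [[-0.282, 0.959, 0.0], [0.959, 0.282, 0.0], [0.0, 0.0, -1.0]]
ft_force: [0.1, -0.3, -1.8]
finger_gap: 11.2
grip_force: 48.8
```

Request:
carry_out(series="0 0 1 0 0 0 8; 0 0 1 0 0 0 8; 0 0 0.5 0 0 0 8; 0 0 0 0 0 0 8; 0 0 0 0 0 0 8")

```text
time_s: 13.1
eef_pos: [524.7, 106.4, 62.6]
orientation: [[-0.282, 0.959, 0.0], [0.959, 0.282, 0.0], [0.0, 0.0, -1.0]]
ft_force: [-1.7, 0.5, 4.3]
finger_gap: 11.6
grip_force: 49.4
```

Collar on the plate at about TCP z 62.8. Press down in small steps.

Request:
carry_out(series="0 0 0.8 0 0 0 8; 0 0 0.8 0 0 0 8; 0 0 0.8 0 0 0 8; 0 0 0.6 0 0 0 8; 0 0 0 0 0 0 8; 0 0 0 0 0 0 8")

```text
time_s: 13.7
eef_pos: [524.7, 106.4, 59.8]
orientation: [[-0.282, 0.959, 0.0], [0.959, 0.282, 0.0], [0.0, 0.0, -1.0]]
ft_force: [-1.6, -0.3, 7.3]
finger_gap: 11.6
grip_force: 50.0
```

Request:
carry_out(series="0 0 0.6 0 0 0 8; 0 0 0.6 0 0 0 8; 0 0 0.6 0 0 0 8; 0 0 0 0 0 0 8; 0 0 0 0 0 0 8; 0 0 0 0 0 0 8")

```text
time_s: 14.3
eef_pos: [524.7, 106.5, 58.2]
orientation: [[-0.282, 0.959, 0.0], [0.959, 0.282, 0.001], [0.001, 0.0, -1.0]]
ft_force: [-3.3, -0.6, 10.3]
finger_gap: 11.2
grip_force: 50.3
```

```bash
python3 -c "
from h import *
s=bot.read_state();print(s['eef_pos'],s['ft_force'],np.round(s['joint_pos'],2),s['torque'])"
```

```text
[524.70074804 106.47232599  58.18198558] [-3.31387064 -0.62878505 10.25813465] [-0.65  0.44  0.45  1.99 -0.27  0.78  0.25] [-0.08606835  0.62256968  0.01249861]
```

About 5 mm down with 11 N. Now the quarter turn, with a slight sideways relief.

Request:
carry_out(series="0 -0.3 0 0 0 0 8; 0 0 0 0 0 0.098 8; 0 0 0 0 0 0.098 8; 0 0 0 0 0 0.098 8; 0 0 0 0 0 0.098 8; 0 0 0 0 0 0 8")

```text
time_s: 14.9
eef_pos: [525.6, 106.6, 58.5]
orientation: [[0.107, 0.994, 0.003], [0.994, -0.107, 0.001], [0.001, 0.002, -1.0]]
ft_force: [-0.6, 0.8, 8.5]
finger_gap: 11.1
grip_force: 50.2
```

Request:
carry_out(series="0 0 0.2 0 0 0.098 8; 0 0 0.2 0 0 0.098 8; 0 0 0 0 0 0.098 8; 0 0 0 0 0 0.098 8; 0 0 0 0 0 0.098 8; 0 0 0 0 0 0.098 8; 0 0 0 0 0 0 8")

```text
time_s: 15.6
eef_pos: [525.1, 107.0, 57.9]
orientation: [[0.641, 0.768, 0.001], [0.768, -0.641, 0.001], [0.002, 0.0, -1.0]]
ft_force: [-1.5, 0.3, 9.3]
finger_gap: 11.2
grip_force: 50.3
```

```bash
python3 -c "
from h import *
s=bot.read_state();print(s['eef_pos'],s['ft_force'],np.round(s['joint_pos'],2),s['torque'])"
```

```text
[525.09536188 106.96861371  57.90589004] [-1.53612324  0.28439965  9.25447448] [-0.83  0.5   0.7   1.99 -0.44  0.81 -0.58] [ 0.2142229   0.46643573 -0.02654323]
```

Request:
carry_out(series="0 0 0 0 0 0.099 8; 0 0 0 0 0 0.099 8; 0 0 0 0 0 0.099 8; 0 0 0 0 0 0.099 8; 0 0 0 0 0 0.099 8; 0 0 0 0 0 0.099 8; 0 0 0 0 0 0 8; 0 0 0 0 0 0 8")

```text
time_s: 16.4
eef_pos: [524.8, 107.2, 57.8]
orientation: [[0.96, 0.279, 0.001], [0.279, -0.96, 0.001], [0.001, -0.001, -1.0]]
ft_force: [-2.7, 1.0, 9.6]
finger_gap: 11.5
grip_force: 50.3
```

```bash
cat > m.py <<'E'
from h import *
s=bot.read_state();R=np.array(s["orientation"]);print(s["eef_pos"],s["ft_force"],s["torque"],"toolx deg",np.degrees(np.arctan2(R[1,0],R[0,0])))
p=bot.get_image("wrist");W=cloud(p,True);T=(W-np.array(s["eef_pos"]))@R
m=(np.hypot(T[...,0],T[...,1])<20)&(np.abs(T[...,1])<8)&(np.abs(W[...,2]-s["eef_pos"][2]-30)<3);P=W[m];print("bartop",len(P),cv2.minAreaRect(P[:,:2].astype(np.float32)) if len(P)>5 else "",np.median(P[:,2]))
save(p,"w5.png",s=1.5)
E
python3 m.py
```

```text
[524.80490243 107.23965273  57.83325994] [-2.66836907  0.98202809  9.58018973] [ 0.29372263  0.49291045 -0.05149917] toolx deg 16.22442453359807
bartop 1677 ((527.8690185546875, 106.86786651611328), (30.730031967163086, 15.592747688293457), 23.675901412963867) 88.0950283147243
```

Request:
carry_out(series="0 0 -0.6 0 0 0 8; 0 0 -0.6 0 0 0 8; 0 0 -0.5 0 0 0 8; 0 0 0 0 0 0 8; 0 0 0 0 0 0 13; 0 0 0 0 0 0 18; 0 0 0 0 0 0 24; 0 0 0 0 0 0 30; 0 0 0 0 0 0 30", force=20)

```text
time_s: 17.35
eef_pos: [524.2, 106.2, 58.6]
orientation: [[0.96, 0.279, -0.0], [0.279, -0.96, -0.0], [-0.0, 0.0, -1.0]]
ft_force: [-0.4, 0.2, -0.1]
finger_gap: 29.8
grip_force: 0.0
```

```bash
python3 m.py
```

```text
[524.16098105 106.19349081  58.6245215 ] [-0.39120645  0.17103673 -0.07652327] [ 0.02095766  0.02591961 -0.00642695] toolx deg 16.199819921137077
bartop 1681 ((527.7877807617188, 106.30990600585938), (30.340593338012695, 11.710535049438477), 16.43230438232422) 90.24754616084306
```

View pics/w5.png

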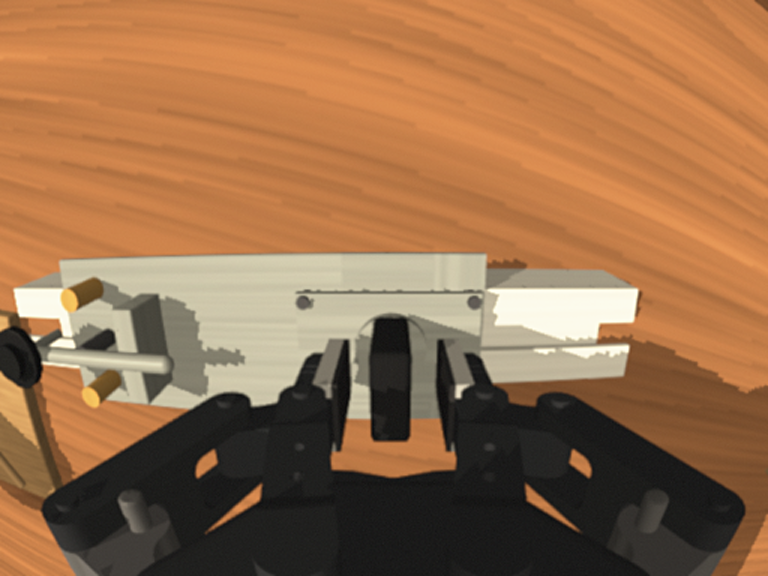

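Bar lies across the strut (390, 320–440), yaw 16.4°, top at 90 mm as expected when caught. Retreat straight up and check.

Request:
carry_out(series="0 0 -3 0 0 0 32; 0 0 -8 0 0 0 32; 0 0 -15 0 0 0 32; 0 0 -25 0 0 0 32; 0 0 -35 0 0 0 32; 0 0 -35 0 0 0 32; 0 0 0 0 0 0 32; 0 0 0 0 0 0 32")

```text
time_s: 18.2
eef_pos: [524.9, 106.5, 181.3]
orientation: [[0.96, 0.279, 0.002], [0.279, -0.96, 0.002], [0.003, -0.001, -1.0]]
ft_force: [-0.5, -0.6, -0.0]
finger_gap: 32.1
grip_force: 0.0
```

```bash
cat > n.py <<'E'
from h import *
s=bot.read_state();print(s["time_s"],s["eef_pos"],s["ft_force"])
w=bot.get_image("wrist");t=bot.get_image("top")
for n,W in(("wrist",cloud(w,True)),("top",cloud(t))):
    h=W[...,2];nr=np.hypot(W[...,0]-525,W[...,1]-107)<60;near=np.hypot(W[...,0]-525,W[...,1]-107)<22
    for k,m in(("bar",near&(h>84)&(h<94)),("plate",nr&(h>44)&(h<50.5))):
        P=W[m];print(n,k,len(P),cv2.minAreaRect(P[:,:2].astype(np.float32)),np.median(P[:,2]))
save(w,"w6.png",s=1.5)
E
python3 n.py
```

```text
18.2 [524.90399951 106.51983361 181.33391452] [-0.54095105 -0.61513263 -0.0329869 ]
wrist bar 507 ((528.1614379882812, 106.45669555664062), (29.043527603149414, 11.49770450592041), 16.039714813232422) 90.27871543910933
wrist plate 2382 ((525.5103149414062, 106.4339370727539), (43.972862243652344, 67.61494445800781), 16.24658203125) 48.523269092018644
top bar 43 ((521.5648193359375, 105.50944519042969), (17.124832153320312, 11.411300659179688), 18.08588218688965) 89.90942820268415
top plate 279 ((514.2349243164062, 111.95193481445312), (38.46881866455078, 89.20610809326172), 25.837139129638672) 48.28165780005572
```

View pics/w6.png

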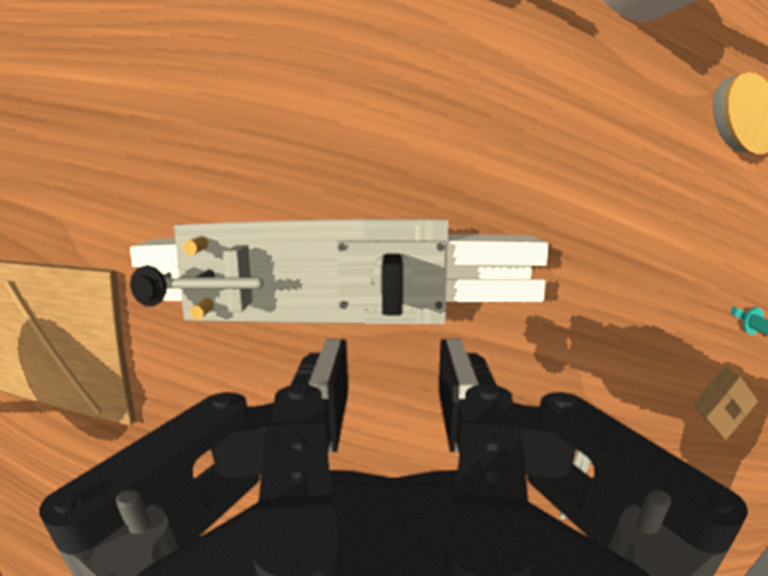

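```bash
python3 -c "
from cell import bot
print(bot.close_job())"
```

```text
the job is handed in; nothing more can be done
None
```

The bolt is locked across under the strut's lips, with the plate sprung up 3 mm down, the bar squarely across the slot to within about 0.2°, and the arm clear. Force readings between moves peaked at about 11 N on the key, and I handed the job in at about 18 s; no verdict came back.

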